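# Lay a candlestick casting in the filing cradle

### The arm

A 6-joint arm with a two-finger parallel gripper is mounted at the origin on the work surface. World frame = base frame: x ahead of the robot, y to its left, z up, the work surface at z = 0. Lengths are in m, angles in degrees, forces in N, time in s.
With the tool pointing down it reaches from about 0.3 to 0.75 m from the base axis. Payload 8.5 kg.
Tool frame: the origin (TCP) lies midway between the tips of the shut fingers; the grasp point (between the pads) lies 19 mm behind it (env.grasp_offset is the distance from the TCP to the grasp point, in m); z points along the fingers, y is the line along which they close (so a half turn about z gives the same grasp; the last joint's range is limited). The gripper opens to 85 mm and grips with 20 to 120 N. Pads are 22 mm wide; open, the fingers measure 114 mm over their backs; the gripper's body (76 mm by 85 mm) begins 54 mm behind the grasp point. The pads swing forward as they close: fully open they stand 13 mm farther back than shut.
Start: joints at [-89.513, 21.807, 74.336, -0, 83.858, -12.336], TCP at [0.122, -0.536, 0.231] pointing down, gripper open.
Joint ranges: [-178.18, 178.18], [-50.72, 133.34], [12.68, 142.11], [-81.47, 261.47], [9.98, 163.14], [-165.26, 165.26]. Speed limits (degrees/s): [136.94, 136.94, 180, 180, 180, 180].

### API

Orientations are given as a 3x3 rotation matrix whose columns are the frame's x, y, z axes.
In Python, from rig import env gives the robot as it stands.
- The arm moves only by the tool servo_tool, never from a script. Its argument "deltas" is text: rows parted by semicolons, each of 7 numbers parted by spaces: the opening, from 0 (shut) to 1 (fully open), then the shift along the tool's x, y, z in mm, then the turn, a rotation vector about the tool's x, y, z in rad. A call has 1 to 8 rows; each row shifts and turns the commanded pose from where the row before left it, along the tool's axes as they then stand; what a row does not reach is not made up. A row lasts 1/12 s, in which the tool goes at most 41.7 mm and 7.16 degrees, less where a joint would pass 70% of its speed; a pose out of reach is approached as far as the arm can. A call is refused whole if a number of a shift passes 41.7 or a number of a turn 0.125, either way. A call with a gripper value outside its range is refused whole. The fingers move at their own pace and stop on an object; "newtons" is the grip in N (left out, the last holds). Time passes only in rows, so rows that do not move let the fingers close. It gives the time, the measured TCP pose, the force, the opening and the grip force at its end, in the units of the state.
- env.observe(): the state, without advancing time (a new reading comes with each control period).
- env.get_image(name): name is "side" or "top"; returns a dict with "img" (400x640x3 uint8, red, green, blue), "depth" (400x640 float32, m along the optical axis (not along the pixel's ray), 0 where there is no reading), "camera_matrix" (3x3 intrinsics, pixels), "D" ([k1, k2, p1, p2, k3] as OpenCV has them; the pictures are not rectified), "world_to_cam" (4x4, takes a point from world to camera coordinates). Camera axes: x right, y down, z forward; pixel columns grow to the right and rows downward; lengths in m; the calibration is good to about 2 mm. A picture is of the moment at which its call begins.
- env.close_job(): hands the job in; it is judged then, once.
Trained networks look in a picture, given as the dict that the camera call returned (one of the last four; its "shot" number tells which), for a name from the list of things; names that differ only in an ending like _2 or _b are one class to them, and where a whole thing is asked for, a point or a joint stands for the part that bears it (a point fixed in the world has none). Each returns a list of dicts, best first, with "conf" (0 to 1); they miss things now and then, are a little off and sometimes report something else, mostly with a low value. They report only what shows in the picture. A call takes as long as a camera call.
- env.spot_in(name, picture): "bbox" ([centre column, centre row, width, height] in pixels, round what is visible of it).
- env.spot_point(name, picture): "uv" ([column, row] in pixels: a listed point, or the origin of a listed thing).
The state is a dict: "time_s": time; "q": joint angles; "qvel": joint speeds; "joint_efforts": joint torques, N m; "position": TCP position; "tool_rot": TCP orientation; "ft_force": force on the tool from outside, world axes, zero at the start; "wrist_torque": the same for the moment, N m; "grip_width": finger opening in m; "gripper_force": force on a finger pad.
Only numpy, scipy, OpenCV 4.12 (cv2) and the standard library are available. Lean on these libraries where they do the work, as an engineer would, in place of code of your own. Each camera call takes 0.05 s, during which the arm holds its last target. There are 200 camera calls.

### The job

Get the candlestick casting ready for filing: clear the steel punch out of the wooden filing cradle and lay it flat in the plywood tray, and lift the casting out of its open mould and lay it on its side in the cradle's two V saddles, either way round, with its wide foot hanging in the gap between one saddle and the low stop post at that end. Set both down without dropping them, and do not push or knock over the jar, cup, charcoal block or vial.

Things in the scene. Friction and masses are not known exactly. Their poses are not given: they have to be found in the camera images.
- casting: Loose bright grey metal candlestick casting, upright in the mould, 120 mm tall, 0.35 kg. Origin: centre of the foot's underside; z is its axis, from foot to cup. Round: foot disc 60 mm diameter, z 0 to 10; taper to z 18; stem 28 mm diameter to z 86; cup end 34 mm diameter, z 92 to 120 (solid, dark disc on top is a mark). Centre of mass about z 52 mm.
- casting_top (a point): Centre of the casting's top (cup-end) face, 120 mm along z from the casting's origin. Lying well in the cradle, the axis is at cradle y 0, z 50 mm, foot underside at x = 48 and top at x = -72 mm, or the reverse (-48, 72).
- mould: Fixed open mould, dark steel block 120 x 100 x 32 mm (x, y, z). Origin: centre of the underside. Round cavity in its top, 66 mm diameter, 15 mm deep, at the centre (floor at z 17 mm), where the casting's foot stands. Two 12 mm guide pins at (49, 38) and (-49, -38) mm rise to z 62 mm.
- cradle: Fixed wooden filing cradle, the same both ways round. Origin: centre of the underside. Board 132 x 90 x 12 mm (x, y, z). Two equal 90 degree V saddles, open upward, 10 mm thick, 50 mm wide, at x +23 and -23; V bottom at z 30, tops at z 49 mm. Stop posts 16 mm wide, |x| 56 to 64, top at z 29 mm. The casting's foot goes between saddle and post, |x| 28 to 56, its cup end past the other saddle.
- punch: Loose round steel punch, 16 mm diameter, 128 mm long, 0.19 kg. Origin on its axis; x along the axis, from -68 mm (domed end) to +60 mm. It starts lying in both V saddles along the cradle's x, its axis 41.5 mm above the cradle's underside, both ends overhanging.
- tray: Fixed open plywood tray, outside 180 x 110 x 25 mm (x, y, z), walls and floor 6 mm thick. Origin: centre of its underside.
- jar: Bystander: amber glass jar 68 mm in diameter, 150 mm tall. Origin: centre of the underside.
- cup: Bystander: white ceramic cup, 74 mm wide, 65 mm tall. Origin: centre of the underside.
- block: Bystander: black charcoal block 65 x 120 x 32 mm (x, y, z). Origin: centre of the underside.
- vial: Bystander: small amber vial with black cap, 28 mm in diameter, 70 mm tall. Origin: centre of the underside.

How it is judged (in metres and radians):
At the end, for the whole second after the job is handed in: Casting at rest on its side in both saddles: foot underside at cradle x 35 to 59 mm and top at -61 to -85 mm (or both mirrored), axis ends within 7 mm of y 0 and z 50 mm. Punch at rest flat in the tray: origin within 50 mm (x) and 49 mm (y) of its centre, 5 to 30 mm above its underside (((x of casting in the frame of cradle between 0.035 and 0.059 m and x of casting_top in the frame of cradle between -0.085 and -0.061 m) or (x of casting in the frame of cradle between -0.059 and -0.035 m and x of casting_top in the frame of cradle between 0.061 and 0.085 m)) and y of casting in the frame of cradle between -0.007 and 0.007 m and z of casting in the frame of cradle between 0.043 and 0.057 m and y of casting_top in the frame of cradle between -0.007 and 0.007 m and z of casting_top in the frame of cradle between 0.043 and 0.057 m and linear speed of casting below 0.03 m/s and angular speed of casting below 0.3 rad/s and x of punch in the frame of tray between -0.05 and 0.05 m and y of punch in the frame of tray between -0.049 and 0.049 m and z of punch in the frame of tray between 0.005 and 0.03 m and linear speed of punch below 0.05 m/s); the robot touches nothing.
It fails at once if the jar, cup, charcoal block or vial is shoved more than 30 mm or tipped over (distance of any of jar, cup, block, vial from where it was at the start of the episode above 0.03 m or angle between any of jar, cup, block, vial's own z axis and vertical above 0.5 rad).
It fails at once if the casting is dropped (moves faster than 0.6 m/s while nothing holds it) (linear speed of casting above 0.6 m/s and contact force between casting and the fingers below 0.3 N).
It fails at once if the punch is dropped (moves faster than 0.6 m/s while nothing holds it) (linear speed of punch above 0.6 m/s and contact force between punch and the fingers below 0.3 N).
It also fails if it takes over 59 s, if anything falls off the work surface, if the arm or the gripper's body presses on something with over 40 N, if the wrist force passes 120 N, or if a joint passes its speed limit or range.

## Working session

There is one attempt and no reset: what is moved stays moved. The work goes in short steps, Python scripts to look and compute and a tool call to move; the robot and the scene stay as the last step left them, time stands still between calls to the robot, and variables do not carry over. Pictures are saved under pics/ and viewed, at most 10 in all, crops included, and the job is handed in when it is done.

Besides the shell and the picture viewer there is one more tool, called after "Call:" by a JSON object that holds its "op" and its "data", one argument or row to a line. servo_tool: Moves the arm, as the interface text tells. Its arguments: {"type":"object","properties":{"deltas":{"type":"string"},"newtons":{"type":"number"}},"required":["deltas"]}

```bash
mkdir -p pics; ls
python3 - <<'E'
from rig import env
import cv2,numpy as np
s=env.observe();print({k:np.round(v,3).tolist() for k,v in s.items()})
for n in("top","side"):
    p=env.get_image(n);cv2.imwrite(f"pics/{n}0.png",p["img"][:,:,::-1])
    np.savez(f"{n}0.npz",**{k:p[k] for k in("img","depth","camera_matrix","D","world_to_cam")})
    K,D,T=p["camera_matrix"],p["D"],p["world_to_cam"]
    print(n,np.round(np.linalg.inv(T)[:3,3],3))
    for o in "casting casting_top mould cradle punch tray jar cup block vial".split():
        b=env.spot_in(o,p)[:1] if o!="casting_top" else [];q=env.spot_point(o,p)[:1]
        print(o,[(np.round(x["bbox"]).tolist(),round(x["conf"],2)) for x in b],[(np.round(x["uv"],1).tolist(),round(x["conf"],2)) for x in q])
E
```

```text
pics
{'time_s': 0.0, 'q': [-89.513, 21.841, 74.386, 0.001, 83.859, -12.336], 'qvel': [-0.053, -0.115, -0.049, -0.026, -0.052, 0.039], 'joint_efforts': [0.001, -44.846, -23.127, -0.0, 0.005, 0.0], 'position': [0.122, -0.536, 0.231], 'tool_rot': [[0.975, 0.222, -0.0], [0.222, -0.975, 0.002], [0.0, -0.001, -1.0]], 'ft_force': [0.109, -0.108, 0.5], 'wrist_torque': [0.023, 0.021, 0.016], 'gripper_force': 0.0, 'grip_width': 0.085}
top [ 0.429 -0.007  1.225]
casting [([416.0, 241.0, 28.0, 25.0], 0.96)] [([410.4, 237.3], 0.96)]
casting_top [] [([421.1, 233.7], 0.81)]
mould [([414.0, 239.0, 55.0, 60.0], 0.78)] [([411.2, 240.0], 0.92)]
cradle [([330.0, 240.0, 37.0, 54.0], 0.73)] [([331.2, 237.9], 0.63)]
punch [([330.0, 237.0, 6.0, 50.0], 0.64)] [([328.8, 232.8], 0.64)]
tray [([216.0, 260.0, 69.0, 80.0], 0.97)] [([215.4, 257.9], 0.69)]
jar [([207.0, 165.0, 38.0, 36.0], 0.79)] []
cup [([420.0, 157.0, 23.0, 33.0], 0.69)] [([416.8, 163.4], 0.74)]
block [([324.0, 158.0, 49.0, 30.0], 0.66)] [([319.8, 159.9], 0.76)]
vial [([258.0, 160.0, 4.0, 11.0], 0.52)] [([415.7, 162.4], 0.75)]
side [0.544 0.527 0.78 ]
casting [([372.0, 134.0, 25.0, 53.0], 0.78)] [([372.2, 151.1], 0.56)]
casting_top [] [([378.8, 114.4], 0.66)]
mould [([371.0, 153.0, 60.0, 52.0], 0.88)] [([371.1, 160.1], 0.63)]
cradle [([361.0, 226.0, 66.0, 46.0], 0.85)] [([364.6, 225.2], 0.84)]
punch [([361.0, 216.0, 59.0, 10.0], 0.86)] [([360.4, 214.5], 0.97)]
tray [([378.0, 357.0, 124.0, 86.0], 0.8)] [([374.8, 363.6], 0.96)]
jar [([238.0, 345.0, 53.0, 70.0], 0.69)] [([243.9, 362.5], 0.88)]
cup [([284.0, 134.0, 32.0, 38.0], 0.76)] [([284.2, 146.5], 0.97)]
block [([266.0, 223.0, 39.0, 52.0], 0.79)] [([264.4, 224.5], 0.76)]
vial [([251.0, 288.0, 16.0, 28.0], 0.61)] []
```

```bash
cat > h.py <<'E'
import numpy as np,cv2
def ray(p,uv,z):
    K,D,T=p["camera_matrix"],np.array(p["D"]),np.array(p["world_to_cam"])
    n=cv2.undistortPoints(np.array([[uv]],float),np.array(K),D)[0,0]
    C=np.linalg.inv(T);d=C[:3,:3]@np.array([n[0],n[1],1.]);o=C[:3,3]
    return o+d*(z-o[2])/d[2]
def cloud(p):
    K,D,T=p["camera_matrix"],np.array(p["D"]),np.array(p["world_to_cam"])
    h,w=p["depth"].shape;g=np.stack(np.meshgrid(np.arange(w),np.arange(h)),-1).reshape(-1,1,2).astype(float)
    n=cv2.undistortPoints(g,np.array(K),D)[:,0];d=np.asarray(p["depth"]).ravel()
    P=np.c_[n*d[:,None],d];P=(P-T[:3,3])@T[:3,:3]
    P[d==0]=np.nan
    return P.reshape(h,w,3)
E
python3 - <<'E'
from h import *
t=dict(np.load("top0.npz"));s=dict(np.load("side0.npz"))
R=np.round
print("casting top",R(ray(t,(421.1,233.7),.137),3),R(ray(s,(378.8,114.4),.137),3))
print("casting o",R(ray(t,(410.4,237.3),.017),3),R(ray(s,(372.2,151.1),.017),3))
for n,z,a,b in[("mould",0,(411.2,240),(371.1,160.1)),("cradle",0,(331.2,237.9),(364.6,225.2)),("punch",.0415,(328.8,232.8),(360.4,214.5)),("tray",0,(215.4,257.9),(374.8,363.6))]:
    print(n,R(ray(t,a,z),3),R(ray(s,b,z),3))
for n,z,b in [("jar",0,(243.9,362.5)),("cup",0,(284.2,146.5)),("block",0,(264.4,224.5)),("vial",.0,(251,298))]:print(n,R(ray(s,b,z),3))
P=cloud(t)
def seg(n,x0,x1,y0,y1,lo,hi):
    w=(P[...,0]>x0)&(P[...,0]<x1)&(P[...,1]>y0)&(P[...,1]<y1)&(P[...,2]>lo)&(P[...,2]<hi)
    q=P[w]
    r=cv2.minAreaRect((q[:,:2]*1000).astype(np.float32));print(n,len(q),R(q.mean(0),4),"rect",R(r[0],1),R(r[1],1),round(r[2],1),"zmax",R(q[:,2].max(),3))
cx=ray(t,(331.2,237.9),0);mx=ray(t,(411.2,240),0);tx=ray(t,(215.4,257.9),0)
for n,c,r,lo,hi in[("mould",mx,.09,.022,.04),("castTop",mx,.06,.12,.15),("cradle board",cx,.085,.008,.02),("cradle all",cx,.085,.006,.06),("punch/sadd",cx,.085,.044,.056),("tray",tx,.12,.015,.035),("tray all",tx,.12,.003,.035)]:
    seg(n,c[0]-r,c[0]+r,c[1]-r,c[1]+r,lo,hi)
a=cv2.resize(t["img"][130:310,160:470,::-1],None,fx=2.5,fy=2.5,interpolation=cv2.INTER_CUBIC)
b=cv2.resize(s["img"][80:400,180:470,::-1],None,fx=1.8,fy=1.8,interpolation=cv2.INTER_CUBIC)
cv2.imwrite("pics/a.png",a);cv2.imwrite("pics/b.png",b)
E
```

```text
casting top [ 0.529 -0.234  0.137] [ 0.514 -0.238  0.137]
casting o [ 0.532 -0.231  0.017] [ 0.521 -0.242  0.017]
mould [ 0.527 -0.236  0.   ] [ 0.521 -0.228  0.   ]
cradle [ 0.538 -0.03   0.   ] [ 0.527 -0.033  0.   ]
punch [ 0.547 -0.023  0.042] [ 0.538 -0.029  0.041]
tray [0.493 0.271 0.   ] [0.492 0.264 0.   ]
jar [0.722 0.288 0.   ]
cup [ 0.74  -0.254  0.   ]
block [ 0.743 -0.012 -0.   ]
vial [0.735 0.163 0.   ]
mould 1559 [ 0.5227 -0.2312  0.0319] rect [ 523.6 -234.7] [101.6 121.1] 65.6 zmax 0.04
castTop 196 [ 0.522  -0.2337  0.1367] rect [ 522.6 -234.6] [32.7 32.8] 23.3 zmax 0.143
cradle board 1330 [ 0.5331 -0.0273  0.0129] rect [541.5 -26.7] [144.8  92.1] 0.9 zmax 0.02
cradle all 1858 [ 0.5339 -0.0276  0.0211] rect [534.7 -29.5] [162.5 163.9] 1.8 zmax 0.056
punch/sadd 353 [ 0.5389 -0.0276  0.0487] rect [538.4 -28.2] [ 49.5 124.4] 88.9 zmax 0.056
tray 649 [0.4903 0.2705 0.0246] rect [492.8 269.1] [112.2 179.5] 65.6 zmax 0.033
tray all 4320 [0.4912 0.273  0.0091] rect [493.3 270.7] [239.8 239.6] 0.0 zmax 0.033
```

View pics/a.png

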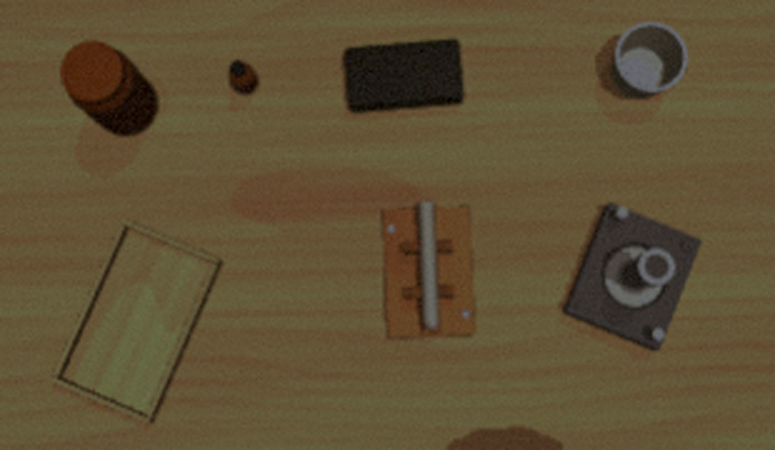

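View pics/b.png

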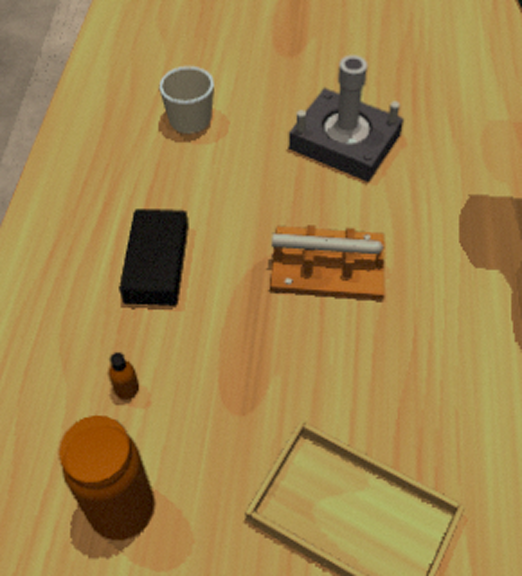

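The top view shows the tray long axis at a heading of about -24°. The cradle is nearly aligned with world x, and the casting stands in the mould at about (0.522, -0.234). The side view agrees. Next I'll refine the cradle and punch poses.

Run:
```python
from h import *
R=np.round
t=dict(np.load("top0.npz"));s=dict(np.load("side0.npz"))
t4=[(382,210),(469,206),(474,333),(387,338)]
c=[ray(t,(160+u/2.5,130+v/2.5),.012) for u,v in t4];print("cradle corners top",R(c,3).tolist(),R(np.mean(c,0),4))
c=[ray(s,(180+u/1.8,80+v/1.8),.012) for u,v in [(278,226),(385,234),(385,296),(272,290)]];print("side",R(c,3).tolist(),R(np.mean(c,0),4))
P=cloud(t);Q=cloud(s)
for n,P in(("top",P),("side",Q)):
    w=(abs(P[...,0]-.535)<.08)&(abs(P[...,1]+.03)<.012)&(P[...,2]>.045)&(P[...,2]<.053)
    q=P[w];x0,x1=np.percentile(q[:,0],[1,99]);f=np.polyfit(q[:,0],q[:,1],1)
    print(n,"punch",len(q),R([x0,x1],3),"angle",R(np.degrees(np.arctan(f[0])),2),"y at .535",R(np.polyval(f,.535),4),"z",R(q[:,2].mean(),4))
    w=(abs(P[...,0]-.535)<.08)&(abs(P[...,1]+.03)<.06)&(P[...,2]>.009)&(P[...,2]<.016);q=P[w]
    r=cv2.minAreaRect((q[:,:2]*1000).astype(np.float32));print(" board",R(r[0],1),R(r[1],1),R(r[2],1),"pct x",R(np.percentile(q[:,0],[1,99]),3),"y",R(np.percentile(q[:,1],[1,99]),3))
    w=(abs(P[...,0]-.535)<.045)&(abs(P[...,1]+.03)<.03)&(abs(P[...,1]+.03)>.012)&(P[...,2]>.035)&(P[...,2]<.052);q=P[w]
    a=q[q[:,0]>.535];b=q[q[:,0]<=.535];print(" saddles",len(q),R(a.mean(0),4),R(b.mean(0),4))
    w=(abs(P[...,0]-.523)<.03)&(abs(P[...,1]+.234)<.03)&(P[...,2]>.132)&(P[...,2]<.145);q=P[w]
    print(" casttop",R(q.mean(0),4),R(np.ptp(q,0),3))
```

```text
cradle corners top [[0.599, 0.016, 0.012], [0.601, -0.074, 0.012], [0.471, -0.074, 0.012], [0.468, 0.014, 0.012]] [ 0.5349 -0.0294  0.012 ]
side [[0.596, -0.07, 0.012], [0.466, -0.071, 0.012], [0.464, 0.018, 0.012], [0.594, 0.023, 0.012]] [ 0.5299 -0.025   0.012 ]
top punch 262 [0.479 0.6  ] angle 0.86 y at .535 -0.0276 z 0.0489
 board [534.6 -27.6] [131.   89.9] 0.9 pct x [0.47  0.599] y [-0.072  0.017]
 saddles 90 [ 0.5577 -0.0274  0.045 ] [ 0.512  -0.0252  0.0451]
 casttop [ 0.5222 -0.2346  0.1377] [0.032 0.034 0.011]
side punch 290 [0.475 0.597] angle 0.78 y at .535 -0.0273 z 0.0477
 board [532.4 -28. ] [131.6  92.2] 0.9 pct x [0.467 0.597] y [-0.073  0.017]
 saddles 111 [ 0.555  -0.0208  0.0433] [ 0.5091 -0.0228  0.0432]
 casttop [ 0.5204 -0.2328  0.1352] [0.031 0.036 0.006]
```

Call:
{"op": "servo_tool", "data": {
  "deltas": "0.7 15 -12 3 0 0 0;0.7 29 -22.5 6 0 0 0;0.7 29 -22.5 6 0 0 0;0.7 29 -22.5 6 0 0 0;0.7 29 -22.5 6 0 0 0;0.7 29 -22.5 6 0 0 0;0.7 29 -22.5 6 0 0 0;0.7 29 -22.5 6 0 0 0"
}}

```text
time_s: 2.67
position: [0.2978, -0.3212, 0.1863]
tool_rot: [[0.975, 0.222, 0.0], [0.222, -0.975, -0.001], [0.0, 0.001, -1.0]]
ft_force: [0.8, -0.5, -0.4]
grip_width: 0.0599
gripper_force: 0.0
```

Call:
{"op": "servo_tool", "data": {
  "deltas": "0.7 29 -22.5 6 0 0 0;0.7 29 -22.5 6 0 0 0;0.7 29 -22.5 6 0 0 0;0.7 29 -22.5 6 0 0 0;0.7 29 -22.5 6 0 0 0;0.7 29 -22.5 6 0 0 0;0.7 29 -22.5 6 0 0 0;0.7 29 -22.5 6 0 0 0"
}}

```text
time_s: 3.33
position: [0.4843, -0.0939, 0.1382]
tool_rot: [[0.975, 0.222, 0.0], [0.222, -0.975, -0.0], [0.0, 0.0, -1.0]]
ft_force: [0.2, -0.7, 0.5]
grip_width: 0.0598
gripper_force: 0.0
```

Call:
{"op": "servo_tool", "data": {
  "deltas": "0.7 29 -22.5 6 0 0 0;0.7 29 -22.5 6 0 0 0;0.7 0 0 0 0 0 0.104;0.7 0 0 0 0 0 0.104;0.7 0 0 0 0 0 0"
}}

```text
time_s: 3.75
position: [0.5301, -0.0382, 0.1261]
tool_rot: [[1.0, 0.013, -0.0], [0.013, -1.0, 0.0], [-0.0, -0.0, -1.0]]
ft_force: [0.0, -0.3, -0.0]
grip_width: 0.0598
gripper_force: 0.0
```

```bash
cat >> h.py <<'E'
def st():
    from rig import env
    import json
    s=env.observe();R=np.array(s["tool_rot"])
    open("log.jsonl","a").write(json.dumps({k:np.asarray(s[k]).tolist() for k in("q","position","tool_rot")})+"\n")
    print("t",round(s["time_s"],2),"q",np.round(s["q"],1).tolist(),"p",np.round(s["position"],4).tolist(),"head",round(np.degrees(np.arctan2(R[1,0],R[0,0])),2),"zdir",np.round(R[:,2],3).tolist(),"F",np.round(s["ft_force"],1).tolist(),"w",round(s["grip_width"],4),"g",round(s["gripper_force"],1))
    return s,R
def goto(w):
    s,R=st();print("need tool mm",np.round(R.T@(np.array(w)-s["position"])*1000,1).tolist())
E
python3 -c "
from h import *;goto([.5335,-.0277,.0355])"
```

```text
t 3.75 q [-16.9, 25.8, 86.8, -0.0, 67.4, 72.3] p [0.5301, -0.0382, 0.1261] head 0.77 zdir [-0.0, 0.0, -1.0] F [0.0, -0.3, -0.0] w 0.0598 g 0.0
need tool mm [3.6, -10.5, 90.6]
```

Call:
{"op": "servo_tool", "data": {
  "deltas": "0.5 3.6 -10.5 20 0 0 0;0.5 0 0 30 0 0 0;0.5 0 0 25 0 0 0;0.5 0 0 15.5 0 0 0;0.5 0 0 0 0 0 0;0.5 0 0 0 0 0 0"
}}

```text
time_s: 4.25
position: [0.5332, -0.0286, 0.0359]
tool_rot: [[1.0, 0.017, -0.001], [0.017, -1.0, 0.0], [-0.001, -0.0, -1.0]]
ft_force: [0.5, -0.2, 0.2]
grip_width: 0.0427
gripper_force: 0.0
```

```bash
python3 -c "
from h import *;goto([.5335,-.0277,.0355])"
```

```text
t 4.25 q [-15.8, 33.2, 92.0, 0.0, 54.9, 73.2] p [0.5332, -0.0286, 0.0359] head 0.99 zdir [-0.001, 0.0, -1.0] F [0.5, -0.2, 0.2] w 0.0427 g 0.0
need tool mm [0.3, -0.9, 0.4]
```

Call:
{"op": "servo_tool", "data": {
  "deltas": "0 0 0 0 0 0 0;0 0 0 0 0 0 0;0 0 0 0 0 0 0;0 0 0 0 0 0 0;0 0 0 0 0 0 0;0 0 0 0 0 0 0",
  "newtons": 60
}}

```text
time_s: 4.75
position: [0.5343, -0.0301, 0.0376]
tool_rot: [[1.0, 0.017, 0.003], [0.017, -1.0, -0.003], [0.003, 0.004, -1.0]]
ft_force: [-1.4, -9.1, 3.4]
grip_width: 0.0135
gripper_force: 58.6
```

Call:
{"op": "servo_tool", "data": {
  "deltas": "0.4 0 0 0 0 0 0;0.4 0 0 0 0 0 0;0.4 0 0 0 0 0 0;0.4 0 1.5 5 0 0 0;0.4 0 0 0 0 0 0"
}}

```text
time_s: 5.17
position: [0.533, -0.0298, 0.0302]
tool_rot: [[1.0, 0.016, -0.001], [0.016, -1.0, 0.0], [-0.001, -0.0, -1.0]]
ft_force: [-0.2, -0.3, 0.4]
grip_width: 0.0343
gripper_force: 0.0
```

Call:
{"op": "servo_tool", "data": {
  "deltas": "0 0 0 0 0 0 0;0 0 0 0 0 0 0;0 0 0 0 0 0 0;0 0 0 0 0 0 0;0 0 0 0 0 0 0;0 0 0 0 0 0 0",
  "newtons": 60
}}

```text
time_s: 5.67
position: [0.5333, -0.0302, 0.0309]
tool_rot: [[1.0, 0.016, -0.0], [0.016, -1.0, -0.001], [-0.0, 0.001, -1.0]]
ft_force: [-1.5, -5.2, 0.9]
grip_width: 0.0138
gripper_force: 58.5
```

Run:
```python
from h import *
from rig import env
st()
p=env.get_image("side");cv2.imwrite("pics/c.png",cv2.resize(p["img"][170:270,290:430,::-1],None,fx=5,fy=5,interpolation=cv2.INTER_CUBIC))
```

```text
t 5.67 q [-15.9, 33.6, 92.3, -0.0, 54.1, 73.2] p [0.5333, -0.0302, 0.0309] head 0.91 zdir [-0.0, -0.001, -1.0] F [-1.5, -5.2, 0.9] w 0.0138 g 58.5
```

View pics/c.png

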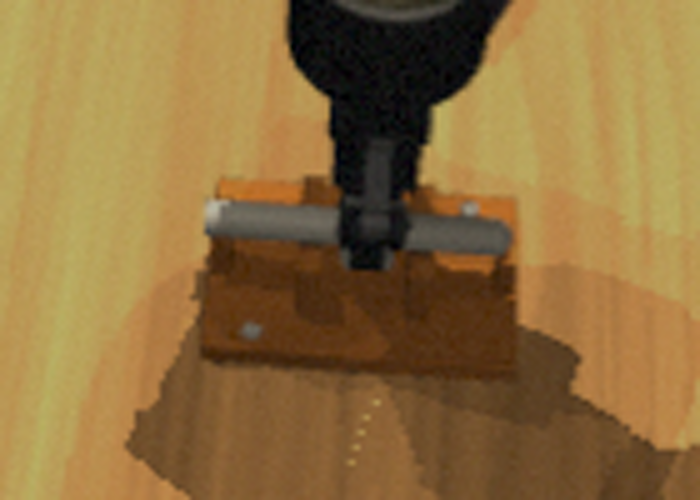

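Call:
{"op": "servo_tool", "data": {
  "deltas": "0 0 0 -8 0 0 0;0 0 0 -25 0 0 0;0 0 0 -35 0 0 0;0 -2 -15 -12 0 0 0;0 -4 -33 0 0 0 0;0 -4 -33 0 0 0 0;0 -4 -33 0 0 0 0;0 -4 -33 0 0 0 0",
  "newtons": 60
}}

```text
time_s: 6.38
position: [0.5123, 0.1188, 0.1112]
tool_rot: [[1.0, 0.015, -0.0], [0.015, -1.0, 0.001], [-0.0, -0.001, -1.0]]
ft_force: [0.4, 0.2, -2.1]
grip_width: 0.0141
gripper_force: 58.8
```

Call:
{"op": "servo_tool", "data": {
  "deltas": "0 -4 -33 0 0 0 0;0 -4 -33 0 0 0 0;0 -4 -33 0 0 0 0;0 -4 -33 0 0 0 0;0 0 0 0 0 0 0.11;0 0 0 0 0 0 0.11;0 0 0 0 0 0 0.11;0 0 0 0 0 0 0.11"
}}

```text
time_s: 7.05
position: [0.4943, 0.2494, 0.111]
tool_rot: [[0.909, -0.416, -0.001], [-0.416, -0.909, 0.001], [-0.001, -0.0, -1.0]]
ft_force: [-0.0, -0.7, -1.4]
grip_width: 0.0138
gripper_force: 59.0
```

Call:
{"op": "servo_tool", "data": {
  "deltas": "0 0 0 0 0 0 0;0 0 0 0 0 0 0"
}}

```text
time_s: 7.22
position: [0.4946, 0.2489, 0.111]
tool_rot: [[0.913, -0.408, -0.0], [-0.408, -0.913, 0.001], [-0.001, -0.0, -1.0]]
ft_force: [-0.8, -0.7, -2.0]
grip_width: 0.0138
gripper_force: 59.0
```

Run:
```python
from h import *
from rig import env
goto([.4915,.268,.0085])
p=env.get_image("side");cv2.imwrite("pics/d.png",cv2.resize(p["img"][230:400,270:500,::-1],None,fx=3,fy=3,interpolation=cv2.INTER_CUBIC))
```

```text
t 7.22 q [14.4, 28.8, 84.3, 0.0, 66.9, 128.5] p [0.4946, 0.2489, 0.111] head -24.11 zdir [-0.0, 0.001, -1.0] F [-0.8, -0.7, -2.0] w 0.0138 g 59.0
need tool mm [-10.6, -16.1, 102.5]
```

View pics/d.png

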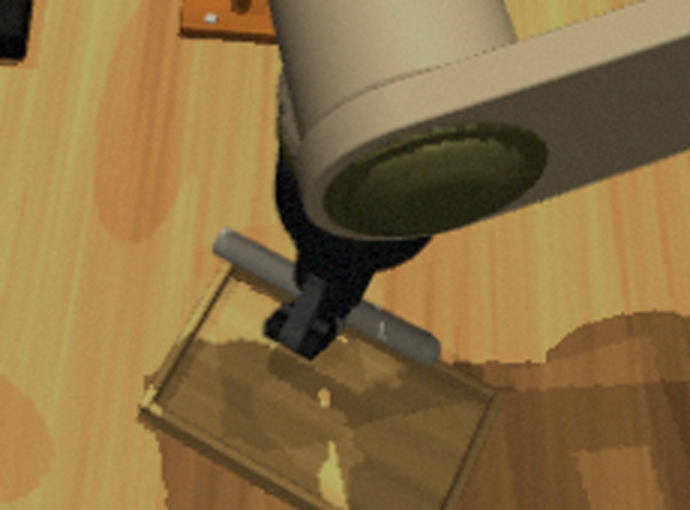

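Call:
{"op": "servo_tool", "data": {
  "deltas": "0 -10.6 -16.1 15 0 0 0;0 0 0 25 0 0 0;0 0 0 25 0 0 0;0 0 0 18 0 0 0;0 0 0 12 0 0 0;0 0 0 5.5 0 0 0;0 0 0 2 0 0 0;0 0 0 0 0 0 0"
}}

```text
time_s: 7.93
position: [0.492, 0.2677, 0.0085]
tool_rot: [[0.912, -0.411, 0.0], [-0.411, -0.912, 0.0], [0.0, -0.0, -1.0]]
ft_force: [0.4, -0.3, -2.0]
grip_width: 0.014
gripper_force: 59.1
```

Call:
{"op": "servo_tool", "data": {
  "deltas": "0.1 0 0 0 0 0 0;0.15 0 0 0 0 0 0;0.25 0 0 0 0 0 0;0.35 0 0 0 0 0 0;0.35 0 0 0 0 0 0"
}}

```text
time_s: 8.35
position: [0.4921, 0.2677, 0.0089]
tool_rot: [[0.911, -0.412, 0.001], [-0.412, -0.911, 0.0], [0.001, -0.001, -1.0]]
ft_force: [-0.0, -0.5, -0.6]
grip_width: 0.0297
gripper_force: 0.0
```

Call:
{"op": "servo_tool", "data": {
  "deltas": "0.35 0 0 -10 0 0 0;0.35 0 0 -30 0 0 0;0.35 0 0 -35 0 0 0;0.35 0 0 -35 0 0 0;0.35 0 0 -35 0 0 0;0.35 0 0 0 0 0 0"
}}

```text
time_s: 8.85
position: [0.4943, 0.2685, 0.161]
tool_rot: [[0.911, -0.411, 0.012], [-0.411, -0.911, 0.004], [0.01, -0.008, -1.0]]
ft_force: [0.9, -0.5, -0.2]
grip_width: 0.0297
gripper_force: 0.0
```

Run:
```python
from h import *
from rig import env
st()
for n in("side","top"):
    p=env.get_image(n);q=env.spot_point("punch",p)[:1]
    for x in q: print(n,x["conf"],ray(p,x["uv"],.014).round(3))
from h import *
import json
L=[json.loads(l) for l in open("log.jsonl")]
for l in L: 
    a=np.radians(l["q"]);p=np.array(l["position"]);c,s=np.cos(a[0]),np.sin(a[0])
    print(np.round([c*p[0]+s*p[1],-s*p[0]+c*p[1],p[2]],4),np.round(l["q"],2)[1:5])
```

```text
t 8.85 q [16.5, 26.2, 79.5, 0.0, 73.6, 130.7] p [0.4943, 0.2685, 0.161] head -24.29 zdir [0.012, 0.004, -1.0] F [0.9, -0.5, -0.2] w 0.0297 g 0.0
top 0.7 [0.503 0.275 0.014]
[0.5183 0.1175 0.1261] [25.84 86.76 -0.   67.41]
[0.5209 0.1175 0.0359] [33.16 92.04  0.   54.85]
[0.5211 0.1174 0.0309] [ 3.360e+01  9.229e+01 -4.000e-02  5.410e+01]
[0.5411 0.1177 0.111 ] [2.880e+01 8.427e+01 4.000e-02 6.694e+01]
[0.5501 0.1175 0.161 ] [26.16 79.47  0.   73.64]
```

```bash
cat > k.py <<'E'
import numpy as np
from scipy.spatial.transform import Rotation as Ro
def tool(z,x):
    z=z/np.linalg.norm(z);x=x-z*(x@z);x/=np.linalg.norm(x);return np.c_[x,np.cross(z,x),z]
def wrist(R,q1,q23):
    M=Ro.from_euler("ZY",[q1,q23],degrees=True).inv()*Ro.from_matrix(R)*Ro.from_euler("z",-90,degrees=True)
    e=M.as_euler("ZYZ",degrees=True);out=[]
    for a,b,c in((e[0],e[1],e[2]),(e[0]+180,-e[1],e[2]+180)):
        w=lambda v,lo:(v-lo)%360+lo
        a,c=w(a,-98.5),w(c,-180)
        if -81<a<261 and 10<b<163 and abs(c)<165: out.append(np.round([a,b,c]).tolist())
    return out
E
python3 - <<'E'
from k import *
p=np.radians(25)
for th in(-120,-90,-60,-30,0,30):
    h=np.array([np.cos(np.radians(th)),np.sin(np.radians(th)),0]);u=np.array([0,0,1.])
    for X in(1,-1): print("pick",th,"X",X,[wrist(tool(h*np.cos(p)-u*np.sin(p),X*u),q1,105) for q1 in(-15,-40)])
for top in(1,-1):
    for X in(1,-1): print("place top",top,"X",X,wrist(tool(np.array([-top*np.sin(p),0,-np.cos(p)]),X*top*np.array([1.,0,0])),-16,115))
E
```

```text
pick -120 X 1 [[[-62.0, 97.0, -160.0]], []]
pick -120 X -1 [[[-62.0, 97.0, 20.0]], [[-68.0, 75.0, 10.0]]]
pick -90 X 1 [[], []]
pick -90 X -1 [[[-68.0, 70.0, 8.0]], [[-70.0, 48.0, -2.0]]]
pick -60 X 1 [[], [[-59.0, 21.0, 156.0]]]
pick -60 X -1 [[[-69.0, 43.0, -5.0]], [[-59.0, 21.0, -24.0]]]
pick -30 X 1 [[[-52.0, 17.0, 147.0]], [[42.0, 14.0, 45.0]]]
pick -30 X -1 [[[-52.0, 17.0, -33.0]], [[42.0, 14.0, -135.0]]]
pick 0 X 1 [[[52.0, 17.0, 33.0]], [[69.0, 39.0, 7.0]]]
pick 0 X -1 [[[52.0, 17.0, -147.0]], []]
pick 30 X 1 [[[69.0, 43.0, 5.0]], [[69.0, 66.0, -6.0]]]
pick 30 X -1 [[], []]
place top 1 X 1 [[-7.0, 89.0, 76.0]]
place top 1 X -1 [[-7.0, 89.0, -104.0]]
place top -1 X 1 [[10.0, 41.0, -112.0]]
place top -1 X -1 [[10.0, 41.0, 68.0]]
```

Run:
```python
from k import *
from h import st
s,R=st()
p=np.radians(25);T=tool(np.array([0,-np.cos(p),-np.sin(p)]),np.array([0,0,-1.]))
rv=Ro.from_matrix(R.T@T).as_rotvec();print("rv",rv.round(3),np.degrees(np.linalg.norm(rv)))
for f in np.linspace(0,1,6):
    print(f.round(1),[wrist(R@Ro.from_rotvec(f*rv).as_matrix(),q1,105) for q1 in(16,0,-20,-40)])
print("to via mm",(R.T@(np.array([.50,-.05,.30])-s["position"])*1000).round())
```

```text
t 9.05 q [16.4, 26.7, 80.1, -0.0, 73.3, 130.7] p [0.4913, 0.2675, 0.1528] head -24.31 zdir [-0.001, -0.0, -1.0] F [1.1, 0.3, -0.0] w 0.0298 g 0.0
rv [-1.113 -0.717 -1.746] 125.50554473233625
0.0 [[[-0.0, 75.0, 130.0]], [[-0.0, 75.0, 114.0]], [[-0.0, 75.0, 94.0]], [[-0.0, 75.0, 74.0]]]
0.2 [[[-7.0, 89.0, 111.0]], [[-10.0, 86.0, 96.0]], [[-14.0, 82.0, 77.0]], [[-15.0, 77.0, 58.0]]]
0.4 [[[-18.0, 99.0, 90.0]], [[-24.0, 94.0, 76.0]], [[-29.0, 85.0, 58.0]], [[-31.0, 75.0, 41.0]]]
0.6 [[[-32.0, 105.0, 67.0]], [[-38.0, 96.0, 54.0]], [[-44.0, 83.0, 40.0]], [[-45.0, 69.0, 26.0]]]
0.8 [[[-48.0, 104.0, 43.0]], [[-53.0, 92.0, 33.0]], [[-57.0, 76.0, 22.0]], [[-58.0, 60.0, 11.0]]]
1.0 [[[-62.0, 98.0, 20.0]], [[-66.0, 84.0, 14.0]], [[-69.0, 66.0, 6.0]], [[-70.0, 48.0, -2.0]]]
to via mm [ 138.  286. -147.]
```

Call:
{"op": "servo_tool", "data": {
  "deltas": "0.5 8 18 -16 0 0 0;0.8 15 32 -16 0 0 0;0.8 15 32 -16 0 0 0;0.8 15 32 -16 0 0 0;0.8 15 32 -16 0 0 0;0.8 15 32 -16 0 0 0;0.8 15 32 -16 0 0 0;0.8 15 32 -16 0 0 0"
}}

```text
time_s: 9.72
position: [0.4946, -0.001, 0.2809]
tool_rot: [[0.911, -0.412, -0.003], [-0.412, -0.911, 0.001], [-0.003, 0.0, -1.0]]
ft_force: [0.5, 0.5, 0.3]
grip_width: 0.0682
gripper_force: 0.0
```

Call:
{"op": "servo_tool", "data": {
  "deltas": "0.8 15 32 -16 0 0 0;0.8 10 13 -3 0 0 0;0.8 0 0 0 -0.0618 -0.0398 -0.097;0.8 0 0 0 -0.0618 -0.0398 -0.097;0.8 0 0 0 -0.0618 -0.0398 -0.097;0.8 0 0 0 -0.0618 -0.0398 -0.097;0.8 0 0 0 -0.0618 -0.0398 -0.097;0.8 0 0 0 -0.0618 -0.0398 -0.097"
}}

```text
time_s: 10.38
position: [0.4996, -0.0508, 0.2991]
tool_rot: [[0.938, 0.211, -0.276], [0.116, -0.939, -0.324], [-0.327, 0.272, -0.905]]
ft_force: [-0.6, -0.3, -0.6]
grip_width: 0.0685
gripper_force: 0.0
```

```bash
python3 -c "
from h import *;st()"
```

```text
t 10.38 q [-8.6, 22.6, 66.0, -21.9, 104.3, 68.5] p [0.4996, -0.0508, 0.2991] head 7.05 zdir [-0.276, -0.324, -0.905] F [-0.6, -0.3, -0.6] w 0.0685 g 0.0
```

Call:
{"op": "servo_tool", "data": {
  "deltas": "0.8 0 0 0 -0.0618 -0.0398 -0.097;0.8 0 0 0 -0.0618 -0.0398 -0.097;0.8 0 0 0 -0.0618 -0.0398 -0.097;0.8 0 0 0 -0.0618 -0.0398 -0.097;0.8 0 0 0 -0.0618 -0.0398 -0.097;0.8 0 0 0 -0.0618 -0.0398 -0.097;0.8 0 0 0 -0.0618 -0.0398 -0.097;0.8 0 0 0 -0.0618 -0.0398 -0.097"
}}

```text
time_s: 11.05
position: [0.4996, -0.0505, 0.2989]
tool_rot: [[0.385, 0.9, -0.206], [0.483, -0.387, -0.785], [-0.786, 0.203, -0.584]]
ft_force: [0.5, 0.8, -0.7]
grip_width: 0.0684
gripper_force: 0.0
```

Call:
{"op": "servo_tool", "data": {
  "deltas": "0.8 0 0 0 -0.0618 -0.0398 -0.097;0.8 0 0 0 -0.0618 -0.0398 -0.097;0.8 0 0 0 -0.0618 -0.0398 -0.097;0.8 0 0 0 -0.0618 -0.0398 -0.097;0.8 0 0 0 0 0 0"
}}

```text
time_s: 11.47
position: [0.4982, -0.0501, 0.2982]
tool_rot: [[-0.009, 1.0, 0.002], [0.422, 0.005, -0.907], [-0.907, -0.007, -0.422]]
ft_force: [0.3, -0.4, -0.0]
grip_width: 0.0682
gripper_force: 0.0
```

```bash
python3 -c "
from h import *;from k import *
p=np.radians(25);z=np.array([0,-np.cos(p),-np.sin(p)]);T=tool(z,np.array([0,0,-1.]))
G=np.array([.5213,-.2337,.122])+.019*z
goto(G-.1*z);s,R=st();print('rot',Ro.from_matrix(R.T@T).as_rotvec().round(3))
import json
for l in map(json.loads,open('log.jsonl')): 
    a=np.radians(l['q'])
"
```

```text
t 11.47 q [7.4, 24.2, 85.1, -64.1, 88.3, 20.1] p [0.4982, -0.0501, 0.2982] head 91.17 zdir [0.002, -0.907, -0.422] F [0.3, -0.4, -0.0] w 0.0682 g 0.0
need tool mm [82.1, 23.5, 159.8]
t 11.47 q [7.4, 24.2, 85.1, -64.1, 88.3, 20.1] p [0.4982, -0.0501, 0.2982] head 91.17 zdir [0.002, -0.907, -0.422] F [0.3, -0.4, -0.0] w 0.0682 g 0.0
rot [0.001 0.001 0.009]
```

Call:
{"op": "servo_tool", "data": {
  "deltas": "0.8 13.7 3.9 26.6 0 0 0;0.8 13.7 3.9 26.6 0 0 0;0.8 13.7 3.9 26.6 0 0 0;0.8 13.7 3.9 26.6 0 0 0;0.8 13.7 3.9 26.6 0 0 0;0.8 13.7 3.9 26.6 0 0 0;0.8 0 0 0 0 0 0;0.8 0 0 0 0 0 0"
}}

```text
time_s: 12.13
position: [0.5228, -0.1614, 0.1572]
tool_rot: [[0.002, 1.0, -0.004], [0.424, -0.004, -0.906], [-0.906, -0.0, -0.424]]
ft_force: [-0.8, -0.3, 0.5]
grip_width: 0.068
gripper_force: 0.0
```

Run:
```python
from h import *;from k import *
from rig import env
p=np.radians(25);z=np.array([0,-np.cos(p),-np.sin(p)]);T=tool(z,np.array([0,0,-1.]))
goto(np.array([.5213,-.2337,.122])+.019*z)
s=dict(np.load("side0.npz"))
p=env.get_image("side");cv2.imwrite("pics/e.png",cv2.resize(p["img"][70:270,290:490,::-1],None,fx=3,fy=3,interpolation=cv2.INTER_CUBIC))
```

```text
t 12.13 q [-5.0, 35.2, 94.2, -72.8, 70.9, 35.5] p [0.5228, -0.1614, 0.1572] head 89.79 zdir [-0.004, -0.906, -0.424] F [-0.8, -0.3, 0.5] w 0.068 g 0.0
need tool mm [1.2, -1.1, 99.4]
```

View pics/e.png

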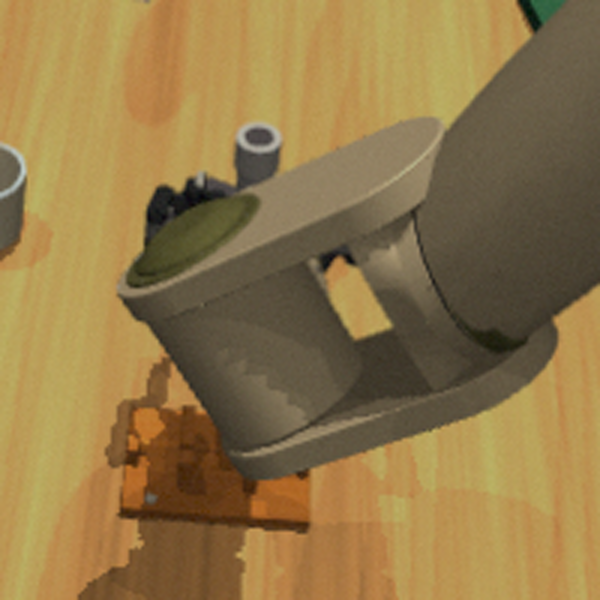

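Run:
```python
from h import *
from rig import env
p=env.get_image("side");P=cloud(p)
for u,v in[(130,300),(170,380),(240,465),(300,455),(400,425),(500,390),(250,350),(550,345)]:
    print((u,v),P[int(70+v/3)-1,int(290+u/3)].round(3))
m=(P[...,2]>.02);m[:, :]&=(abs(P[...,0]-.5)<.3)
Q=P[170:232,330:480].reshape(-1,3);Q=Q[(Q[:,2]>.055)];print(Q[np.argsort(Q[:,2])[:8]].round(3))
```

```text
(130, 300) [0.585 0.087 0.302]
(170, 380) [ 0.573 -0.112  0.   ]
(240, 465) [0.523 0.124 0.223]
(300, 455) [0.495 0.134 0.251]
(400, 425) [0.452 0.136 0.284]
(500, 390) [0.411 0.133 0.31 ]
(250, 350) [0.525 0.107 0.296]
(550, 345) [0.387 0.109 0.317]
[[0.526 0.117 0.21 ]
 [0.533 0.099 0.212]
 [0.524 0.12  0.212]
 [0.533 0.102 0.213]
 [0.521 0.124 0.213]
 [0.523 0.123 0.214]
 [0.533 0.105 0.214]
 [0.53  0.115 0.215]]
```

Call:
{"op": "servo_tool", "data": {
  "deltas": "0.8 0 0 0 0.079 0 0.037;0.8 0 0 0 0.079 0 0.037;0.8 0 0 0 0.079 0 0.037;0.8 0 0 0 0 0 0"
}}

```text
time_s: 12.57
position: [0.5248, -0.1599, 0.1595]
tool_rot: [[0.116, 0.965, -0.234], [0.408, -0.261, -0.875], [-0.905, 0.006, -0.425]]
ft_force: [0.1, -0.4, 0.5]
grip_width: 0.0682
gripper_force: 0.0
```

Run:
```python
from h import *;from rig import env
z=np.array(env.observe()["tool_rot"])[:,2]
goto(np.array([.5213,-.2337,.122])+.019*z)
```

```text
t 12.57 q [-5.1, 39.2, 83.9, -63.7, 84.1, 34.3] p [0.5248, -0.1599, 0.1595] head 74.13 zdir [-0.234, -0.875, -0.425] F [0.1, -0.4, 0.5] w 0.0682 g 0.0
need tool mm [3.4, 15.6, 100.3]
```

Call:
{"op": "servo_tool", "data": {
  "deltas": "0.8 3.4 15.6 0 0 0 0;0.8 0 0 20 0 0 0;0.8 0 0 25 0 0 0;0.8 0 0 25 0 0 0;0.8 0 0 18 0 0 0;0.8 0 0 12.3 0 0 0;0.8 0 0 0 0 0 0;0.8 0 0 0 0 0 0"
}}

```text
time_s: 13.23
position: [0.5152, -0.2505, 0.1134]
tool_rot: [[0.111, 0.966, -0.233], [0.409, -0.258, -0.875], [-0.906, 0.002, -0.424]]
ft_force: [-0.1, 0.3, 0.3]
grip_width: 0.0685
gripper_force: 0.0
```

Run:
```python
from h import *;from rig import env
z=np.array(env.observe()["tool_rot"])[:,2]
goto(np.array([.5213,-.2337,.122])+.019*z)
```

```text
t 13.23 q [-14.3, 42.3, 87.8, -70.0, 74.6, 37.6] p [0.5152, -0.2505, 0.1134] head 74.82 zdir [-0.233, -0.875, -0.424] F [-0.1, 0.3, 0.3] w 0.0685 g 0.0
need tool mm [-0.3, 1.6, -0.8]
```

Now close and check the lateral force (which tells whether I'm centred).

Call:
{"op": "servo_tool", "data": {
  "deltas": "0 0 1.6 0 0 0 0;0 0 0 0 0 0 0;0 0 0 0 0 0 0;0 0 0 0 0 0 0;0 0 0 0 0 0 0;0 0 0 0 0 0 0;0 0 0 0 0 0 0",
  "newtons": 120
}}

```text
time_s: 13.82
position: [0.5173, -0.251, 0.1136]
tool_rot: [[0.112, 0.966, -0.232], [0.408, -0.257, -0.876], [-0.906, 0.003, -0.423]]
ft_force: [2.1, 2.9, 6.5]
grip_width: 0.031
gripper_force: 118.3
```

Run:
```python
from h import *;from rig import env
st();p=env.get_image("side")
cv2.imwrite("pics/f.png",cv2.resize(p["img"][70:230,310:470,::-1],None,fx=3,fy=3,interpolation=cv2.INTER_CUBIC))
```

```text
t 13.82 q [-14.3, 42.4, 87.5, -70.0, 74.7, 37.5] p [0.5173, -0.251, 0.1136] head 74.71 zdir [-0.232, -0.876, -0.423] F [2.1, 2.9, 6.5] w 0.031 g 118.3
```

Call:
{"op": "servo_tool", "data": {
  "deltas": "0 -4.5 0 -2.1 0 0 0;0 -9 0 -4.2 0 0 0;0 -18 0 -8.5 0 0 0;0 -27 0 -12.7 0 0 0;0 -27 0 -12.7 0 0 0;0 -27 0 -12.7 0 0 0;0 -18 0 -8.5 0 0 0;0 0 0 0 0 0 0"
}}

```text
time_s: 14.53
position: [0.5169, -0.251, 0.2615]
tool_rot: [[0.117, 0.966, -0.231], [0.407, -0.259, -0.876], [-0.906, 0.009, -0.424]]
ft_force: [0.4, -0.7, -3.9]
grip_width: 0.0307
gripper_force: 119.1
```

Run:
```python
from h import *;from rig import env
st();p=env.get_image("side")
cv2.imwrite("pics/g.png",cv2.resize(p["img"][40:240,280:480,::-1],None,fx=3,fy=3,interpolation=cv2.INTER_CUBIC))
```

```text
t 14.53 q [-14.3, 30.7, 80.3, -66.3, 81.7, 19.8] p [0.5169, -0.251, 0.2615] head 73.94 zdir [-0.231, -0.876, -0.424] F [0.4, -0.7, -3.9] w 0.0307 g 119.1
```

View pics/g.png

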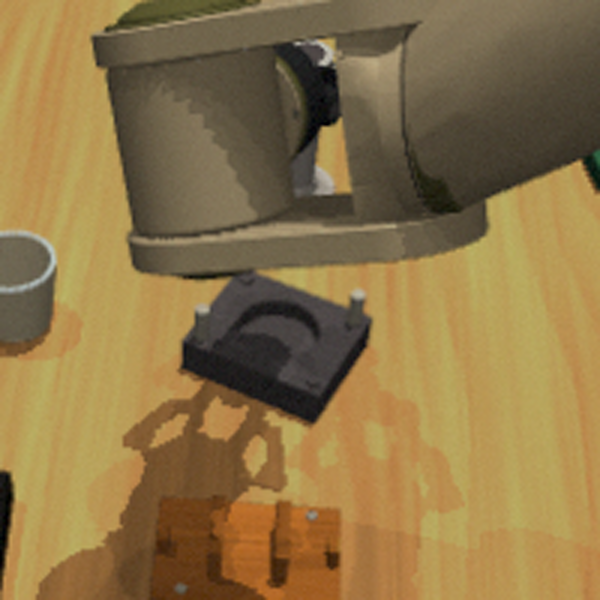

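```bash
cat > place.py <<'E'
from h import *;from k import *
from rig import env
p0=np.array([.5173,-.251,.1136]);R0=np.array([[.112,.966,-.232],[.408,-.257,-.876],[-.906,.003,-.423]])
R0=Ro.from_matrix(R0).as_matrix()
a=R0[2];O=R0.T@(np.array([.5215,-.234,.017])-p0);O[1]=0
a=a*[1,0,1];a/=np.linalg.norm(a)
th=np.radians(.9);c=np.array([np.cos(th),np.sin(th),0]);u=np.array([0,0,1.])
y=np.array([0,1.,0]);B=np.c_[a,y,np.cross(a,y)]
W=np.c_[-c,np.cross(u,-c),u]
RT=W@B.T
CR=np.array([.5335,-.0305,0])
def target(dz,foot=.050): return CR+foot*c+u*(.050+dz)-RT@O
E
python3 - <<'E'
from place import *
s,R=st()
print("a",a.round(3),"O",O.round(4),"RT z",RT[:,2].round(3),"y",RT[:,1].round(3))
print("target TCP",target(0).round(4),"need(tool) to dz=.2",(R.T@(target(.2)-s["position"])*1000).round())
rv=Ro.from_matrix(R.T@RT).as_rotvec();print("rv",rv.round(3),np.linalg.norm(rv).round(3))
for f in np.linspace(0,1,6):
    print(f.round(1),[wrist(R@Ro.from_rotvec(f*rv).as_matrix(),q1,110) for q1 in(-15,-5,5)],(R@Ro.from_rotvec(f*rv).as_matrix()@a).round(2))
E
```

```text
t 14.58 q [-14.3, 30.8, 80.5, -66.2, 81.6, 20.0] p [0.5164, -0.2508, 0.2584] head 74.42 zdir [-0.232, -0.875, -0.425] F [1.3, -0.0, -5.6] w 0.031 g 119.1
a [-0.906  0.    -0.423] O [0.0949 0.     0.025 ] RT z [ 0.423  0.007 -0.906] y [ 0.016 -1.     0.   ]
target TCP [ 0.4869 -0.0312  0.0325] need(tool) to dz=.2 [ 110.  -85. -174.]
rv [0.487 1.323 1.33 ] 1.939
0.0 [[[-66.0, 82.0, 18.0]], [[-63.0, 90.0, 23.0]], [[-59.0, 98.0, 27.0]]] [-0.01 -0.    1.  ]
0.2 [[[-50.0, 80.0, 31.0]], [[-47.0, 87.0, 37.0]], [[-44.0, 94.0, 44.0]]] [-0.28 -0.17  0.94]
0.4 [[[-34.0, 75.0, 43.0]], [[-32.0, 81.0, 51.0]], [[-30.0, 86.0, 59.0]]] [-0.55 -0.27  0.79]
0.6 [[[-19.0, 68.0, 54.0]], [[-19.0, 71.0, 63.0]], [[-19.0, 74.0, 73.0]]] [-0.79 -0.27  0.55]
0.8 [[[-5.0, 58.0, 63.0]], [[-7.0, 59.0, 74.0]], [[-9.0, 60.0, 84.0]]] [-0.94 -0.18  0.28]
1.0 [[[9.0, 46.0, 69.0]], [[4.0, 45.0, 82.0]], [[-2.0, 45.0, 95.0]]] [-1.   -0.02 -0.  ]
```

Call:
{"op": "servo_tool", "data": {
  "deltas": "0 7 -5 -11 0 0 0;0 14 -11 -22 0 0 0;0 14 -11 -22 0 0 0;0 14 -11 -22 0 0 0;0 14 -11 -22 0 0 0;0 14 -11 -22 0 0 0;0 14 -11 -22 0 0 0;0 12 -9 -20 0 0 0"
}}

```text
time_s: 15.25
position: [0.4875, -0.0434, 0.2303]
tool_rot: [[0.106, 0.966, -0.235], [0.409, -0.258, -0.875], [-0.906, -0.003, -0.423]]
ft_force: [0.1, 0.3, -4.3]
grip_width: 0.0307
gripper_force: 119.5
```

Call:
{"op": "servo_tool", "data": {
  "deltas": "0 7 -4 -11 0.0122 0.033 0.0332;0 0 0 0 0.0244 0.0662 0.0665;0 0 0 0 0.0244 0.0662 0.0665;0 0 0 0 0.0244 0.0662 0.0665;0 0 0 0 0.0244 0.0662 0.0665;0 0 0 0 0.0244 0.0662 0.0665;0 0 0 0 0.0244 0.0662 0.0665;0 0 0 0 0.0244 0.0662 0.0665"
}}

```text
time_s: 15.92
position: [0.4874, -0.0313, 0.2289]
tool_rot: [[0.663, 0.722, -0.197], [0.542, -0.645, -0.539], [-0.516, 0.251, -0.819]]
ft_force: [-0.6, 0.5, -4.7]
grip_width: 0.031
gripper_force: 119.4
```

Call:
{"op": "servo_tool", "data": {
  "deltas": "0 0 0 0 0.0244 0.0662 0.0665;0 0 0 0 0.0244 0.0662 0.0665;0 0 0 0 0.0244 0.0662 0.0665;0 0 0 0 0.0244 0.0662 0.0665;0 0 0 0 0.0244 0.0662 0.0665;0 0 0 0 0.0244 0.0662 0.0665;0 0 0 0 0.0244 0.0662 0.0665;0 0 0 0 0.0244 0.0662 0.0665"
}}

```text
time_s: 16.58
position: [0.4869, -0.0313, 0.2287]
tool_rot: [[0.953, 0.264, 0.151], [0.286, -0.948, -0.144], [0.105, 0.18, -0.978]]
ft_force: [0.2, -0.5, -4.2]
grip_width: 0.0308
gripper_force: 119.3
```

Run:
```python
from place import *
s,R=st()
print("need(tool) to dz=.04",(R.T@(target(.04)-s["position"])*1000).round(1),"rv",Ro.from_matrix(R.T@RT).as_rotvec().round(3))
```

```text
t 16.58 q [-14.5, 12.0, 90.3, -6.3, 67.4, 61.3] p [0.4869, -0.0313, 0.2287] head 16.69 zdir [0.151, -0.144, -0.978] F [0.2, -0.5, -4.2] w 0.0308 g 119.3
need(tool) to dz=.04 [-16.3 -28.1 152.8] rv [0.105 0.304 0.296]
```

Call:
{"op": "servo_tool", "data": {
  "deltas": "0 0 0 0 0.021 0.061 0.059;0 0 0 0 0.021 0.061 0.059;0 0 0 0 0.021 0.061 0.059;0 0 0 0 0.021 0.061 0.059;0 0 0 0 0.021 0.06 0.058;0 0 0 0 0 0 0;0 0 0 0 0 0 0"
}}

```text
time_s: 17.17
position: [0.4868, -0.0316, 0.229]
tool_rot: [[0.908, 0.021, 0.419], [0.021, -1.0, 0.006], [0.419, 0.004, -0.908]]
ft_force: [-0.3, -0.5, -5.0]
grip_width: 0.0306
gripper_force: 119.3
```

Run:
```python
from place import *
s,R=st()
print("need(tool) to dz=.04",(R.T@(target(.04)-s["position"])*1000).round(1),"rv",Ro.from_matrix(R.T@RT).as_rotvec().round(3))
p=env.get_image("side");P=cloud(p);np.savez("g2.npz",P=P,img=p["img"])
cv2.imwrite("pics/i.png",cv2.resize(p["img"][90:290,260:480,::-1],None,fx=3,fy=3,interpolation=cv2.INTER_CUBIC))
```

```text
t 17.17 q [-23.0, 6.0, 101.0, 12.6, 50.7, 59.7] p [0.4868, -0.0316, 0.229] head 1.3 zdir [0.419, 0.006, -0.908] F [-0.3, -0.5, -5.0] w 0.0306 g 119.3
need(tool) to dz=.04 [-65.5  -0.9 142.1] rv [0.001 0.004 0.006]
```

View pics/i.png

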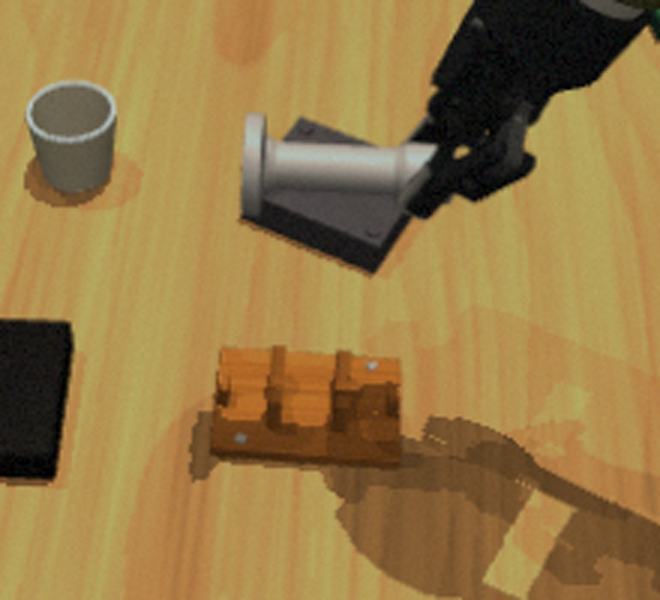

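Run:
```python
from h import *
from scipy.optimize import least_squares
d=np.load("g2.npz");P=d["P"].reshape(-1,3)
Q=P[(abs(P[:,1]+.03)<.05)&(P[:,2]>.2)&(P[:,2]<.29)&(P[:,0]>.47)&(P[:,0]<.62)]
print(len(Q),Q.min(0).round(4),Q.max(0).round(4))
S=Q[(Q[:,0]>.515)&(Q[:,0]<.560)]
def f(v):
    y=v[0]+v[1]*(S[:,0]-.535);z=v[2]+v[3]*(S[:,0]-.535);return np.hypot(S[:,1]-y,S[:,2]-z)-.014
r=least_squares(f,[-.03,0,.246,0],loss="soft_l1",f_scale=.001);print(len(S),r.x.round(4),np.abs(r.fun).mean())
F=Q[np.hypot(Q[:,1]-r.x[0],Q[:,2]-r.x[2])>.022];print("foot x pct",np.percentile(F[:,0],[2,10,50,90,98]).round(4),len(F))
B=P[(abs(P[:,1]+.03)<.03)&(P[:,2]>.034)&(P[:,2]<.055)&(abs(P[:,0]-.5335)<.05)]
for s in(1,-1):
    b=B[(B[:,0]-.5335)*s>0];print("saddle",len(b),np.percentile(b[:,0],[5,50,95]).round(4),b[:,2].max().round(4),np.percentile(b[:,1],[3,97]).round(4))
```

```text
1525 [ 0.47   -0.0791  0.2225] [0.5818 0.0193 0.2896]
419 [-0.0303  0.0227  0.2409 -0.0223] 0.0007591993192665202
foot x pct [0.4708 0.4724 0.4812 0.5782 0.5807] 628
saddle 83 [0.5512 0.5554 0.5598] 0.0482 [-0.0496 -0.0033]
saddle 91 [0.5046 0.5093 0.514 ] 0.049 [-0.0482 -0.0039]
```

Call:
{"op": "servo_tool", "data": {
  "deltas": "0 0 0 0 0.001 0.022 0.006;0 -10.9 -0.4 23.7 0 0 0;0 -10.9 -0.4 23.7 0 0 0;0 -10.9 -0.4 23.7 0 0 0;0 -10.9 -0.4 23.7 0 0 0;0 -10.9 -0.4 23.7 0 0 0;0 -10.9 -0.4 23.7 0 0 0;0 0 0 0 0 0 0"
}}

```text
time_s: 17.88
position: [0.4914, -0.0282, 0.07]
tool_rot: [[0.899, 0.018, 0.437], [0.015, -1.0, 0.01], [0.437, -0.003, -0.9]]
ft_force: [-1.4, 1.3, -5.5]
grip_width: 0.031
gripper_force: 120.3
```

Call:
{"op": "servo_tool", "data": {
  "deltas": "0 0 0 0 0 0 0"
}}

```text
time_s: 17.97
position: [0.493, -0.029, 0.0736]
tool_rot: [[0.897, 0.018, 0.442], [0.016, -1.0, 0.008], [0.442, -0.001, -0.897]]
ft_force: [-0.1, -0.0, -3.3]
grip_width: 0.0311
gripper_force: 120.3
```

Run:
```python
from place import *
from scipy.optimize import least_squares
s,R=st();print("dz",s["position"][2]-target(0)[2])
p=env.get_image("side");P=cloud(p).reshape(-1,3)
cv2.imwrite("pics/j.png",cv2.resize(p["img"][170:270,290:430,::-1],None,fx=5,fy=5,interpolation=cv2.INTER_CUBIC))
zc=.085
Q=P[(abs(P[:,1]+.03)<.04)&(P[:,2]>.065)&(P[:,2]<.13)&(P[:,0]>.47)&(P[:,0]<.62)]
S=Q[(Q[:,0]>.515)&(Q[:,0]<.560)]
def f(v):
    y=v[0]+v[1]*(S[:,0]-.535);z=v[2]+v[3]*(S[:,0]-.535);return np.hypot(S[:,1]-y,S[:,2]-z)-.014
r=least_squares(f,[-.03,0,.086,0],loss="soft_l1",f_scale=.001);print(len(S),r.x.round(4),np.abs(r.fun).mean())
F=Q[np.hypot(Q[:,1]-r.x[0],Q[:,2]-r.x[2])>.022];F=F[F[:,0]>.55];print("foot x pct",np.percentile(F[:,0],[2,50,98]).round(4),len(F))
```

```text
t 17.97 q [-22.7, 21.4, 115.2, 28.9, 21.6, 41.3] p [0.493, -0.029, 0.0736] head 1.0 zdir [0.442, 0.008, -0.897] F [-0.1, -0.0, -3.3] w 0.0311 g 120.3
dz 0.04113832469126261
318 [-0.0275  0.0156  0.0865 -0.0008] 0.0009786810534334678
foot x pct [0.5759 0.5812 0.5868] 176
```

View pics/j.png

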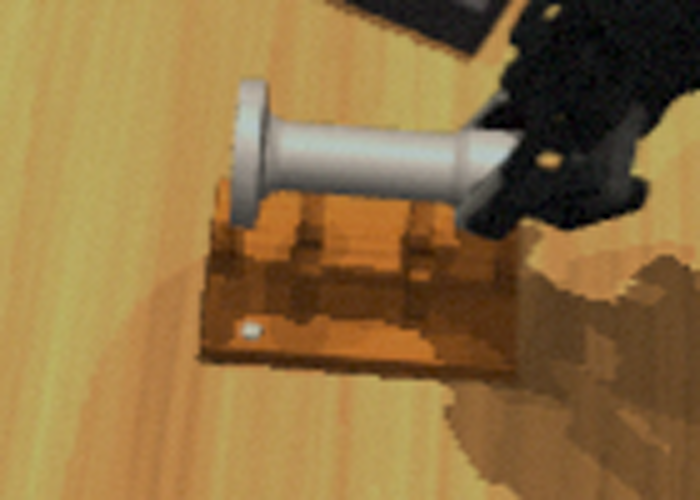

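Call:
{"op": "servo_tool", "data": {
  "deltas": "0 -4.5 0 -2.2 0 0 0;0 0 0 0 0 0 0;0 -3.5 0 7.2 0 0 0;0 -3.5 0 7.2 0 0 0;0 -3.5 0 7.2 0 0 0;0 -2.8 0 5.3 0 0 0;0 0 0 0 0 0 0;0 0 0 0 0 0 0"
}}

```text
time_s: 18.68
position: [0.4883, -0.0299, 0.0453]
tool_rot: [[0.895, 0.016, 0.446], [0.015, -1.0, 0.006], [0.446, 0.001, -0.895]]
ft_force: [-0.0, 0.2, -4.3]
grip_width: 0.0305
gripper_force: 120.2
```

```bash
cat > see.py <<'E'
from place import *
from scipy.optimize import least_squares
def see(zc):
    s,R=st();print("dz",(s["position"][2]-target(0)[2]).round(4),"rv",Ro.from_matrix(R.T@RT).as_rotvec().round(3))
    p=env.get_image("side");P=cloud(p).reshape(-1,3)
    Q=P[(abs(P[:,1]+.03)<.04)&(P[:,2]>zc-.03)&(P[:,2]<zc+.045)&(P[:,0]>.47)&(P[:,0]<.62)]
    S=Q[(Q[:,0]>.512)&(Q[:,0]<.560)&(Q[:,2]>zc-.008)]
    def f(v):
        y=v[0]+v[1]*(S[:,0]-.535);z=v[2]+v[3]*(S[:,0]-.535);return np.hypot(S[:,1]-y,S[:,2]-z)-.014
    r=least_squares(f,[-.03,0,zc,0],loss="soft_l1",f_scale=.001);print(len(S),r.x.round(4),np.abs(r.fun).mean().round(5))
    F=Q[np.hypot(Q[:,1]-r.x[0],Q[:,2]-r.x[2])>.022];F=F[(F[:,0]>.56)&(F[:,2]>.055)];print("foot x pct",np.percentile(F[:,0],[2,50,98]).round(4),len(F))
    return p
E
python3 -c "
from see import *;see(.057)"
```

```text
t 18.68 q [-23.1, 24.9, 118.0, 39.9, 16.3, 29.5] p [0.4883, -0.0299, 0.0453] head 0.93 zdir [0.446, 0.006, -0.895] F [-0.0, 0.2, -4.3] w 0.0305 g 120.2
dz 0.0128 rv [ 0.001 -0.026  0.001]
325 [-0.0285  0.015   0.0585  0.0121] 0.00093
foot x pct [0.5711 0.5763 0.5822] 157
```

Call:
{"op": "servo_tool", "data": {
  "deltas": "0 -1.3 -1 2.7 0 0 0;0 -1.3 0 2.7 0 0 0;0 -0.5 0 0.9 0 0 0;0 0 0 0 0 0 0;0 0 0 0 0 0 0"
}}

```text
time_s: 19.15
position: [0.4885, -0.0291, 0.0379]
tool_rot: [[0.895, 0.015, 0.446], [0.014, -1.0, 0.005], [0.446, 0.002, -0.895]]
ft_force: [-0.6, -1.3, -1.3]
grip_width: 0.0307
gripper_force: 120.6
```

Call:
{"op": "servo_tool", "data": {
  "deltas": "0 -0.9 0 1.8 0 0 0;0 0 0 0 0 0 0;0 0 0 0 0 0 0"
}}

```text
time_s: 19.4
position: [0.4891, -0.0298, 0.0365]
tool_rot: [[0.894, 0.014, 0.448], [0.014, -1.0, 0.003], [0.448, 0.003, -0.894]]
ft_force: [-2.6, -6.1, 6.2]
grip_width: 0.0307
gripper_force: 121.4
```

```bash
python3 -c "
from see import *;see(.05)"
```

```text
t 19.4 q [-23.0, 26.1, 118.4, 44.3, 14.8, 25.1] p [0.4891, -0.0298, 0.0365] head 0.9 zdir [0.448, 0.003, -0.894] F [-2.6, -6.1, 6.2] w 0.0307 g 121.4
dz 0.004 rv [ 0.004 -0.028 -0.   ]
344 [-0.0284  0.0187  0.0503  0.0166] 0.00142
foot x pct [0.5715 0.577  0.5824] 147
```

Call:
{"op": "servo_tool", "data": {
  "deltas": "0 0 1.5 0 0 0 0;0 -0.5 0.3 1 0 0 0;0 0 0 0 0 0 0;0 0 0 0 0 0 0"
}}

```text
time_s: 19.78
position: [0.4887, -0.0309, 0.0353]
tool_rot: [[0.894, 0.015, 0.448], [0.015, -1.0, 0.005], [0.448, 0.002, -0.894]]
ft_force: [-3.8, -0.6, 13.2]
grip_width: 0.0307
gripper_force: 122.3
```

```bash
python3 -c "
from see import *;see(.05)"
```

```text
t 19.78 q [-23.2, 26.3, 118.5, 45.0, 14.8, 24.1] p [0.4887, -0.0309, 0.0353] head 0.94 zdir [0.448, 0.005, -0.894] F [-3.8, -0.6, 13.2] w 0.0307 g 122.3
dz 0.0028 rv [ 0.002 -0.027  0.001]
343 [-0.0291  0.0244  0.0497  0.0174] 0.00134
foot x pct [0.5711 0.5764 0.5819] 140
```

Call:
{"op": "servo_tool", "data": {
  "deltas": "0 0 0 -0.5 0 0 0;0 0 0 0 0 0 0;0 0 0 0 0 0 0",
  "newtons": 20
}}

```text
time_s: 20.08
position: [0.4887, -0.0309, 0.0356]
tool_rot: [[0.894, 0.015, 0.448], [0.015, -1.0, 0.005], [0.448, 0.002, -0.894]]
ft_force: [-0.1, 0.3, 7.6]
grip_width: 0.0308
gripper_force: 121.4
```

Call:
{"op": "servo_tool", "data": {
  "deltas": "0.4 0 0 0 0 0 0;0.45 0 0 0 0 0 0;0.5 0 0 0 0 0 0;0.6 0 0 0 0 0 0;0.6 0 0 0 0 0 0;0.6 0 0 0 0 0 0"
}}

```text
time_s: 20.58
position: [0.4877, -0.0305, 0.0346]
tool_rot: [[0.895, 0.016, 0.445], [0.014, -1.0, 0.006], [0.445, 0.001, -0.896]]
ft_force: [0.9, 0.9, -0.5]
grip_width: 0.0511
gripper_force: 0.0
```

```bash
python3 -c "
from see import *;p=see(.05)
cv2.imwrite('pics/k.png',cv2.resize(p['img'][170:270,290:430,::-1],None,fx=5,fy=5,interpolation=cv2.INTER_CUBIC))"
```

```text
t 20.58 q [-23.2, 26.3, 118.6, 44.8, 14.9, 24.3] p [0.4877, -0.0305, 0.0346] head 0.93 zdir [0.445, 0.006, -0.896] F [0.9, 0.9, -0.5] w 0.0511 g 0.0
dz 0.0022 rv [ 0.001 -0.024  0.   ]
343 [-0.029   0.0356  0.0488 -0.0065] 0.00146
foot x pct [0.5718 0.5771 0.5825] 131
```

View pics/k.png

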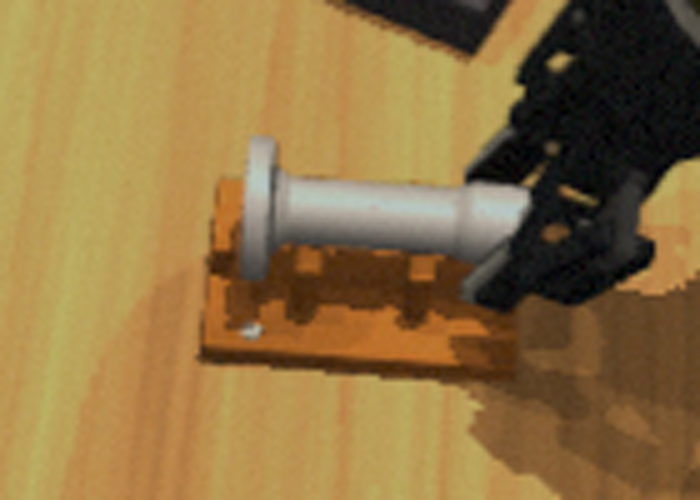

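Call:
{"op": "servo_tool", "data": {
  "deltas": "0.7 0 0 -5 0 0 0;0.7 0 0 -12 0 0 0;0.7 0 0 -18 0 0 0;0.7 0 0 -22 0 0 0;0.7 0 0 -22 0 0 0;0.7 0 0 -22 0 0 0;0.7 0 0 -20 0 0 0;0.7 0 0 0 0 0 0"
}}

```text
time_s: 21.3
position: [0.4337, -0.0315, 0.1457]
tool_rot: [[0.893, 0.015, 0.449], [0.015, -1.0, 0.004], [0.449, 0.003, -0.894]]
ft_force: [0.9, 0.1, -0.3]
grip_width: 0.0596
gripper_force: 0.0
```

Call:
{"op": "servo_tool", "data": {
  "deltas": "0.7 0 0 0 0 0 0;0.7 0 0 0 0 0 0"
}}

```text
time_s: 21.47
position: [0.434, -0.0313, 0.1425]
tool_rot: [[0.896, 0.016, 0.445], [0.014, -1.0, 0.006], [0.445, 0.001, -0.896]]
ft_force: [-0.7, -0.3, -0.1]
grip_width: 0.0597
gripper_force: 0.0
```

Run:
```python
from see import *
p=see(.05)
cv2.imwrite("pics/l.png",p["img"][80:400,200:500,::-1])
for z,n in((.014,"punch"),(0,"tray"),(.05,"casting"),(.05,"casting_top"),(0,"cradle")):
    q=env.spot_point(n,p)[:1]
    for x in q: print(n,round(x["conf"],2),ray(p,x["uv"],z).round(4))
P=cloud(p).reshape(-1,3);C=P[(abs(P[:,0]-.6)<.2)&(abs(P[:,1]+.03)<.03)&(abs(P[:,2]-.05)<.012)]
print("casting x extent",np.percentile(C[:,0],[1,99]).round(4))
```

```text
t 21.47 q [-27.3, 8.0, 117.8, 22.9, 32.6, 44.7] p [0.434, -0.0313, 0.1425] head 0.91 zdir [0.445, 0.006, -0.896] F [-0.7, -0.3, -0.1] w 0.0597 g 0.0
dz 0.11 rv [ 0.001 -0.024  0.   ]
345 [-0.029   0.0222  0.0488 -0.0092] 0.00154
foot x pct [0.5719 0.5771 0.5825] 131
punch 0.81 [0.4962 0.2699 0.014 ]
tray 0.65 [0.4887 0.2682 0.    ]
casting 0.79 [ 0.5791 -0.0289  0.05  ]
casting_top 0.76 [ 0.4621 -0.0251  0.05  ]
casting x extent [0.4639 0.5798]
```

View pics/l.png

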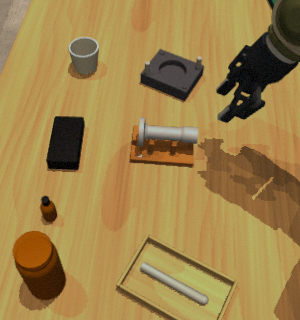

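The final view shows the punch flat in the tray at about (175, 283). The casting lies in both saddles at about (165, 133), with its foot between the far saddle and its post (foot underside about 50 mm from the cradle centre). The gripper is clear and the bystanders haven't moved.

```bash
python3 -c "
from rig import env
print(env.close_job())"
```

```text
the job is handed in; nothing more can be done
None
```

The job is handed in at about 21.5 s of the 59 s: the punch lies flat in the tray, the casting lies in both V saddles with its foot between saddle and stop post, and the bystanders look unmoved; the hand-in returned no verdict.

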